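# Check the dust extractor's filter against the lamp

## Task

Swing the blue flap on top of the dust extractor right back so that it stays open, then draw the filter cassette out of its slot by the orange tab and hold it up to the bench lamp to be inspected: upright, one broad face squarely towards the light, centred on the light face and about 12 cm in front of it. Finish while still holding it there, steady, in the gripper, with the flap left open. Do not bump the lamp, and leave the other things on the bench where they are.

Things in the scene. Friction and masses are not known exactly. Their poses are not given: they have to be found in the camera images.
- extractor: dust extractor: a fixed cream box, 200 mm deep (its x), 260 mm wide (its y), 135 mm high, standing on the bench, intake grille on its front (-x side), filter slot in its top deck under a blue flap; origin under its middle; x runs front to rear, z up
- slot_mouth (a point): middle of the filter slot, level with the extractor's deck 135 mm above the bench, 20 mm behind the extractor's middle. Axes are the extractor's. The slot is 100 mm long (x), 16 mm wide (y), 95 mm deep; the flap hides it at the start
- flap (a joint): angle of the blue cover flap, rad: 0 shut, 1.75 fully back on its stop. Free-moving hinge: let go below about 1.2 the flap falls shut, beyond that it falls open onto its stop and stays. A hood of about 140 g, 140 mm long (x), 66 mm wide (y), 44 mm high over the deck
- flap_grip (a point): grip point of the flap's black lip, moves with the flap. The lip is 24 mm wide (y), 10 mm thick, sticking out 34 mm from the hood's front; this point is 20 mm out, 14 mm from its end. Shut: the lip is level, pointing to the extractor's front, this point 38 mm above the deck, its two 24 mm-apart sides free to be gripped from above. Open: it points up. Axes the extractor's while shut
- flap_hinge (a point): middle of the flap's hinge axis, which runs along the extractor's y at its rear top edge, 135 mm above the bench. The shut flap's grip point lies 160 mm to the front (-x) of it and 38 mm up
- cassette_centre (a point): centre of the filter cassette's panel: off-white pleated filter in a grey frame, 96 mm long (x), 12 mm thick (y, square to its broad faces), 88 mm high (z), about 160 g, standing loose and upright in the slot with 2 mm play all round, orange tab on top. Lower edge 44 mm below this point, on the slot's floor at the start; the frame's top is then 7 mm below the deck
- cassette_tab (a point): grip point of the cassette's orange pull tab, 70 mm above the cassette's centre, same axes. The tab is 40 mm long (x), 10 mm thick (y), 38 mm high; in the slot it stands 31 mm above the deck under the flap, this point 12 mm below its top and 19 mm above the deck
- lamp: black bench lamp with a round foot 140 mm across, a jointed arm and a round head 120 mm across, fixed to the bench; origin under the middle of the foot; the head shines level towards its own -x; highest point 300 mm above the bench
- lamp_face (a point): middle of the lamp's round white light face (108 mm across), 240 mm above the bench, 28 mm in front of the middle of the foot; the light shines level along this frame's -x; its z is up
- knife_burl: knife with a reddish-brown burl wood handle, 225 mm long, lying flat, 23 mm high; origin under its bolster, blade towards +x
- knife_antler: knife with a cream antler handle, 225 mm long, lying flat, 23 mm high; origin under its bolster, blade towards +x
- sheath: stiff dark brown leather knife sheath, 230 mm long, lying flat, 36 mm high; origin under its middle, tip towards +x
- oil_bottle: amber glass bottle, 52 mm across, 130 mm high, standing; origin under its middle
- tape_roll: yellow roll of tape, 96 mm across, 25 mm high, lying flat; origin under its middle
- glue_jar: white jar with a blue lid, 60 mm across, 65 mm high; origin under its middle
- handle_block: dark wooden block for a knife handle, 120 x 42 x 30 mm high; origin under its middle
- hammer: hammer 260 mm long lying flat along its own x, 26 mm high, head towards +x; origin under its middle

How it is judged:
On the way, in this order (a step that is already met when the one before it is completed fails the run):
1. the flap is swung back past 1.5 rad while the cassette is still in its slot (value of joint flap above 1.5 rad and z of cassette_centre in the frame of slot_mouth below -0.02 m), for 0.2 s.
2. the cassette, in the fingers, is drawn up clear of the slot (z of cassette_centre in the frame of slot_mouth above 0.046 m and contact force between the fingers and cassette above 0.5 N), for 0.1 s.
At the end, for the whole second after the job is handed in: Cassette held steady in the fingers, touching neither lamp nor extractor: centre 70-170 mm before the light face, within 35 mm of its middle sideways and in height, upright within 0.2 rad, a broad face square to the light within 0.25 rad; flap open beyond 1.5 rad (value of joint flap above 1.5 rad and contact force between the fingers and cassette above 0.5 N and contact force between cassette and lamp below 0.2 N and contact force between cassette and extractor below 0.2 N and x of cassette_centre in the frame of lamp_face between -0.17 and -0.07 m and y of cassette_centre in the frame of lamp_face between -0.035 and 0.035 m and z of cassette_centre in the frame of lamp_face between -0.035 and 0.035 m and angle between cassette_centre's own z axis and vertical below 0.2 rad and angle between the y axis of cassette_centre and the x axis of lamp_face, either way round below 0.25 rad and linear speed of cassette below 0.03 m/s and angular speed of cassette below 0.3 rad/s); the arm keeps its last pose, push and grip.
It fails at once if the lamp is bumped (over 3 N) (contact force between lamp and anything else above 3 N).
It fails at once if another thing on the bench is shifted by more than 30 mm (distance of any of knife_burl, knife_antler, sheath, oil_bottle, tape_roll, glue_jar, handle_block, hammer from where it was at the start of the episode above 0.03 m).
It also fails if it takes over 61 s, if anything falls off the work surface, if the arm or the gripper's body presses on something with over 40 N, if the wrist force passes 120 N, or if a joint passes its speed limit or range.

## Robot

A 6-joint arm with a two-finger parallel gripper is mounted at the origin on the work surface. World frame = base frame: x ahead of the robot, y to its left, z up, the work surface at z = 0. Lengths are in m, angles in rad, forces in N, time in s.
With the tool pointing down it reaches from about 0.3 to 0.75 m from the base axis. Payload 8.5 kg.
Tool frame: the origin (TCP) lies midway between the tips of the shut fingers; the grasp point (between the pads) lies 19 mm behind it; y points along the fingers, x is the direction in which the jaws open and shut, and the axes are right-handed (so a half turn about y gives the same grasp; the last joint's range is limited). The gripper opens to 88 mm and grips with 3 to 60 N. Pads are 18 mm wide; open, the fingers measure 123 mm over their backs; the gripper's body (75 mm by 187 mm) begins 45 mm behind the grasp point.
Start: joints at [-1.505, 0.381, 1.297, -0, 1.464, -0.215], TCP at [0.152, -0.528, 0.239] pointing down, gripper open.
Joint ranges: [-3.11, 3.11], [-0.89, 2.33], [0.22, 2.48], [-1.42, 4.56], [0.17, 2.85], [-2.88, 2.88]. Speed limits (rad/s): [2.39, 2.39, 3.14, 3.14, 3.14, 3.14].

## Interface

Orientations are given as a 3x3 rotation matrix whose columns are the frame's x, y, z axes.
In Python, from bench import readout, cams, ticket gives the robot as it stands. The module is installed in compiled form; this text tells all that it offers.
- The arm moves only by the tool carry_out, never from a script. Its argument "increments" is a list of rows, each an object of numbers: "dx", "dy", "dz": the shift along the tool's x, y, z in m; "yaw": the turn about the tool's y in degrees; "claw": the finger opening in m, from 0 to 0.0881. In form: [{"dx": .., "dy": .., "dz": .., "yaw": .., "claw": ..}, ...]. A call has 1 to 10 rows; each row shifts and turns the commanded pose from where the row before left it, along the tool's axes as they then stand; what a row does not reach is not made up. A row lasts 1/10 s, in which the tool goes at most 50 mm and 8.59 degrees, less where a joint would pass 70% of its speed; a pose out of reach is approached as far as the arm can. A call is refused whole if a number of a shift passes 0.05 or a number of a turn 8.59, either way. A call with a gripper value outside its range is refused whole. The fingers move at their own pace and stop on an object; the grip force is fixed at half the most. Time passes only in rows, so rows that do not move let the fingers close. It gives the time, the measured TCP pose, the force and the opening at its end, in the units of the state.
- readout.observe(): the state, without advancing time (a new reading comes with each control period).
- cams.get_image(name): name is "scene" or "top" or "wrist"; returns a dict with "img" (384x512x3 uint8, red, green, blue), "K" (3x3 intrinsics, pixels), "pose" (4x4, takes a point from camera to world coordinates); the wrist camera has in their place "tool_from_camera" (4x4, takes a point from camera to tool coordinates, whose origin is the TCP and whose axes are the tool frame's). Camera axes: x right, y down, z forward; pixel columns grow to the right and rows downward; lengths in m; the calibration is good to about 2 mm. The wrist camera is an equidistant fisheye: a pixel r from the principal point sees the ray r / f radians off the axis. A picture is of the moment at which its call begins: read the wrist's pose just before it. There is no depth.
- ticket.job_done(): hands the job in, once; it reports no verdict.
The state is a dict: "time": time; "joint_positions": joint angles; "joint_velocities": joint speeds; "joint_efforts": joint torques, N m; "eef_pos": TCP position; "ee_rot": TCP orientation; "force": force on the tool from outside, world axes, zero at the start; "ft_torque": the same for the moment, N m; "gripper_width": finger opening in m.
Only numpy, scipy, OpenCV 4.12 (cv2) and the standard library are available. Lean on these libraries where they do the work, as an engineer would, in place of code of your own. Each camera call takes 0.05 s, during which the arm holds its last target.

## Working session

There is one attempt and no reset: what is moved stays moved. The work goes in short steps, Python scripts to look and compute and a tool call to move; the robot and the scene stay as the last step left them, time stands still between calls to the robot, and variables do not carry over. Pictures are saved under pics/ and viewed, and the job is handed in when it is done.

Besides the shell and the picture viewer there is one more tool, called after ">>>" by a JSON object that holds its "op" and its "data". carry_out: Moves the arm, as the interface text tells. Its arguments: {"type":"object","properties":{"increments":{"type":"array","items":{"type":"object","properties":{"dx":{"type":"number"},"dy":{"type":"number"},"dz":{"type":"number"},"yaw":{"type":"number"},"claw":{"type":"number"}}}}},"required":["increments"]}

```bash
ls; mkdir -p pics; cat > h.py <<'E'
import numpy as np, cv2
from bench import readout, cams, ticket
def snap(n,f):
    d=cams.get_image(n); cv2.imwrite('pics/'+f,cv2.cvtColor(d['img'],cv2.COLOR_RGB2BGR)); np.savez('pics/'+f+'.npz',**d); return d
def ray(d,u,v):
    K=d['K'];P=d['pose']; r=P[:3,:3]@np.linalg.inv(K)@[u,v,1]; return P[:3,3],r/np.linalg.norm(r)
def onz(d,u,v,z):
    o,r=ray(d,u,v); return o+r*(z-o[2])/r[2]
def tri(d1,p1,d2,p2):
    o1,r1=ray(d1,*p1);o2,r2=ray(d2,*p2)
    t=np.linalg.lstsq(np.c_[r1,-r2],o2-o1,rcond=None)[0]
    a,b=o1+t[0]*r1,o2+t[1]*r2
    return (a+b)/2,np.linalg.norm(a-b)
def proj(d,p):
    c=np.linalg.inv(d['pose'])@np.r_[p,1]; q=d['K']@c[:3]; return q[:2]/q[2]
def load(f): return dict(np.load('pics/'+f+'.npz'))
E
python3 - <<'E'
from h import *
for n in ['scene','top','wrist']:
    d=snap(n,n+'0.png'); print(n,d['K'].round(1).tolist(), (d['pose'] if 'pose' in d else d['tool_from_camera']).round(3).tolist())
s=readout.observe(); print({k:np.round(v,3).tolist() for k,v in s.items()})
E
```

```text
pics
scene [[367.7, 0.0, 257.2], [0.0, 367.7, 184.0], [0.0, 0.0, 1.0]] [[-0.292, 0.814, -0.501, 1.255], [0.956, 0.243, -0.163, 0.183], [-0.011, -0.527, -0.85, 1.326], [0.0, 0.0, 0.0, 1.0]]
top [[486.7, 0.0, 262.0], [0.0, 486.7, 194.3], [0.0, 0.0, 1.0]] [[0.009, -0.994, 0.113, 0.396], [-1.0, -0.007, 0.018, -0.04], [-0.017, -0.113, -0.993, 1.886], [0.0, 0.0, 0.0, 1.0]]
wrist [[297.3, 0.0, 252.3], [0.0, 297.3, 192.2], [0.0, 0.0, 1.0]] [[1.0, 0.0, 0.0, -0.0], [-0.0, -0.261, 0.965, -0.145], [0.0, -0.965, -0.261, 0.069], [0.0, 0.0, 0.0, 1.0]]
{'time': 0.15, 'joint_positions': [-1.505, 0.381, 1.298, 0.0, 1.464, -0.215], 'joint_velocities': [0.0, -0.003, -0.003, -0.0, -0.0, -0.0], 'joint_efforts': [0.004, -43.808, -22.461, 0.071, 0.034, -0.0], 'eef_pos': [0.152, -0.528, 0.238], 'ee_rot': [[0.277, -0.0, 0.961], [-0.961, 0.001, 0.277], [-0.001, -1.0, 0.0]], 'force': [-1.078, 0.781, -0.636], 'ft_torque': [-0.04, -0.006, 0.021], 'gripper_width': 0.088}
```

View pics/scene0.png

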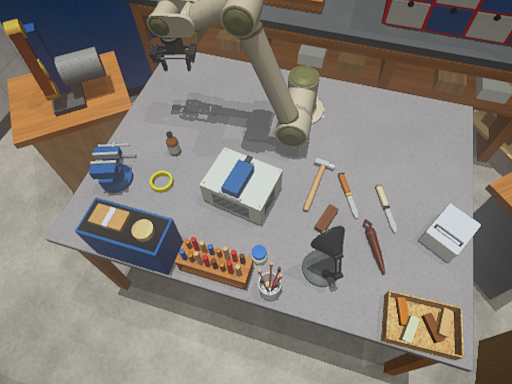

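View pics/top0.png

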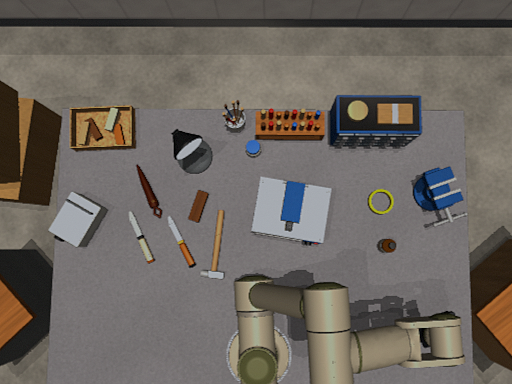

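View pics/wrist0.png

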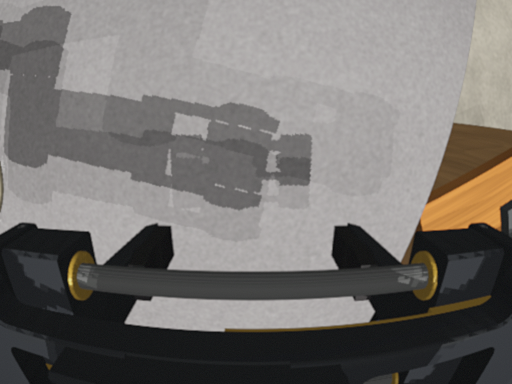

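```bash
python3 - <<'E'
import cv2
a=cv2.imread('pics/scene0.png');b=cv2.imread('pics/top0.png')
c=[cv2.resize(x,(400,400),interpolation=cv2.INTER_CUBIC) for x in (a[135:235,190:290],b[160:260,240:340])]
cv2.imwrite('pics/c1.png',cv2.hconcat(c))
c=[cv2.resize(x,(400,400),interpolation=cv2.INTER_CUBIC) for x in (a[210:310,280:380],b[100:200,140:240])]
cv2.imwrite('pics/c2.png',cv2.hconcat(c))
E
```

```text
(no output)
```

View pics/c1.png

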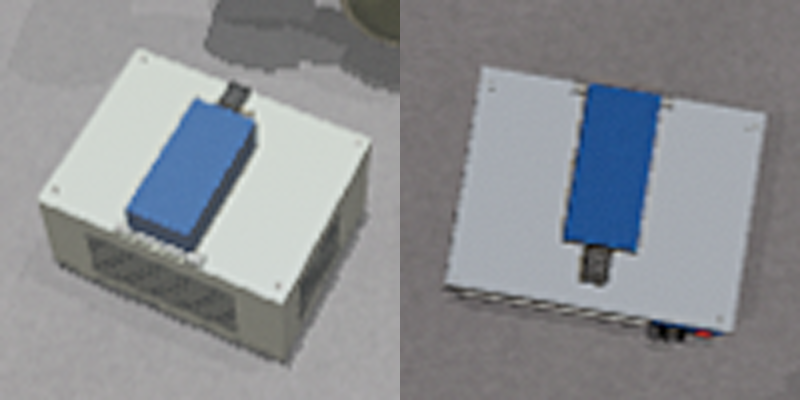

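View pics/c2.png

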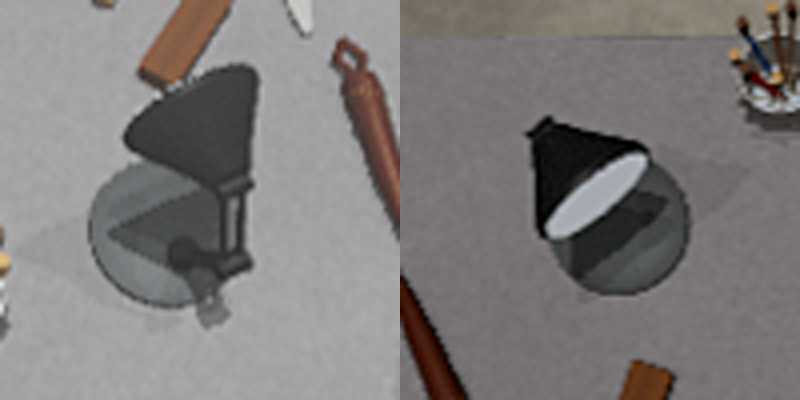

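```bash
python3 - <<'E'
from h import *
t=load('top0.png');s=load('scene0.png')
ct=[(260.5,176.75),(331.75,188.25),(323,243),(251.5,231.75)]
cs=[(260.5,210.75),(200,186),(225,147),(282.5,171)]
A=[];B=[]
for p,q in zip(ct,cs):
    a=onz(t,*p,.135)
    b=onz(s,*q,.135); x,e=tri(t,p,s,q); A.append(a);B.append(b);print(a.round(3),b.round(3),x.round(3),round(e,4))
for C in (A,B):
    C=np.array(C);print(C.mean(0).round(4),[np.linalg.norm(C[i]-C[i-3]).round(4) for i in range(4)], [np.degrees(np.arctan2(*(C[i]-C[j])[[1,0]])).round(2) for i,j in((0,3),(1,2))],[np.degrees(np.arctan2(*(C[i]-C[j])[[1,0]])).round(2) for i,j in((0,1),(3,2))])
# lip
im=t['img'];hsv=cv2.cvtColor(im,cv2.COLOR_RGB2HSV)
m=cv2.inRange(hsv,(105,150,60),(125,255,255));m[:170]=0;m[240:]=0;m[:,:250]=0;m[:,340:]=0
c=max(cv2.findContours(m,0,2)[0],key=cv2.contourArea);print(cv2.minAreaRect(c))
bp=cv2.boxPoints(cv2.minAreaRect(c)); Q=np.array([onz(t,*p,.179) for p in bp]);print(Q.round(3))
print('lip',onz(t,240+195/4,160+265/4,.178))
# lamp
v=hsv[...,2];m=((v>150)&(hsv[...,1]<40)).astype(np.uint8)*255
m[:130]=0;m[165:]=0;m[:,:170]=0;m[:,205:]=0
c=max(cv2.findContours(m,0,1)[0],key=cv2.contourArea);e=cv2.fitEllipse(c);print(e,cv2.contourArea(c))
f=onz(t,*e[0],.24);print('face',f)
ang=np.radians(e[2]);
for a in(ang,ang+np.pi/2):
  for L in e[1]:
    k=np.array([np.cos(a),np.sin(a)])*L/2
    print(onz(t,*(np.array(e[0])+k),.24)-onz(t,*(np.array(e[0])-k),.24))
print('foot top',onz(t,195.5,157,.01))
E
```

```text
[ 0.658 -0.002  0.135] [ 0.659 -0.001  0.135] [ 0.659 -0.002  0.133] 0.0014
[ 0.618 -0.26   0.135] [ 0.624 -0.252  0.135] [ 0.618 -0.259  0.124] 0.006
[ 0.421 -0.228  0.135] [ 0.421 -0.223  0.135] [ 0.42  -0.226  0.134] 0.0043
[0.459 0.028 0.135] [0.468 0.031 0.135] [0.459 0.029 0.122] 0.0009
[ 0.539  -0.1156  0.135 ] [np.float64(0.2613), np.float64(0.2), np.float64(0.2588), np.float64(0.2021)] [np.float64(-8.67), np.float64(-9.38)] [np.float64(81.11), np.float64(81.57)]
[ 0.5427 -0.1112  0.135 ] [np.float64(0.2538), np.float64(0.2049), np.float64(0.2588), np.float64(0.1941)] [np.float64(-9.46), np.float64(-8.04)] [np.float64(81.94), np.float64(79.54)]
((292.6891784667969, 201.36485290527344), (17.91948890686035, 39.291351318359375), 9.462322235107422)
[[ 0.502 -0.075  0.179]
 [ 0.639 -0.097  0.179]
 [ 0.629 -0.16   0.179]
 [ 0.492 -0.137  0.179]]
lip [ 0.477484   -0.10378441  0.178     ]
((188.423095703125, 148.52468872070312), (7.826464653015137, 29.32327651977539), 51.149906158447266) 177.5
face [0.73953879 0.24506308 0.24      ]
[-0.02129322 -0.01753923  0.        ]
[-0.0797796  -0.06571446  0.        ]
[-0.01733822  0.02063448  0.        ]
[-0.064961    0.07731108  0.        ]
foot top [0.75386115 0.25618176 0.01      ]
```

>>> {"op": "carry_out", "data": {"increments": [{"dx": -0.0227, "dz": 0.0307, "dy": -0.0015}, {"dx": -0.0227, "dz": 0.0307, "dy": -0.0015}, {"dx": -0.0227, "dz": 0.0307, "dy": -0.0015}, {"dx": -0.0227, "dz": 0.0307, "dy": -0.0015}, {"dx": -0.0227, "dz": 0.0307, "dy": -0.0015}, {"dx": -0.0227, "dz": 0.0307, "dy": -0.0015}, {"dx": -0.0227, "dz": 0.0307, "dy": -0.0015}]}}

```text
invalid input at $.increments[0]: expected keys dx, dy, dz, yaw, claw
```

>>> {"op": "carry_out", "data": {"increments": [{"dx": -0.0227, "dz": 0.0307, "dy": -0.0015}, {"dx": -0.0227, "dz": 0.0307, "dy": -0.0015}, {"dx": -0.0227, "dz": 0.0307, "dy": -0.0015}, {"dx": -0.0227, "dz": 0.0307, "dy": -0.0015}, {"dx": -0.0227, "dz": 0.0307, "dy": -0.0015}, {"dx": -0.0227, "dz": 0.0307, "dy": -0.0015}, {"dx": -0.0227, "dz": 0.0307, "dy": -0.0015}]}}

```text
invalid input at $.increments[0]: expected keys dx, dy, dz, yaw, claw
```

>>> {"op": "carry_out", "data": {"increments": [{"yaw": -8.5}, {"yaw": -8.5}, {"yaw": -8.5}, {"yaw": -8.5}, {"yaw": -8.5}, {"yaw": -8.5}, {"yaw": -8.5}, {"yaw": -8.5}, {"yaw": -8.5}]}}

```text
invalid input at $.increments[0]: expected keys dx, dy, dz, yaw, claw
```

>>> {"op": "carry_out", "data": {"increments": [{"yaw": -8.5}, {"yaw": -8.5}, {"yaw": -8.5}, {"yaw": -8.5}, {"yaw": -8.5}, {"yaw": -8.5}, {"yaw": -8.5}, {"yaw": -8.5}, {"yaw": -8.5}, {"yaw": 0}]}}

```text
invalid input at $.increments[0]: expected keys dx, dy, dz, yaw, claw
```

```bash
cat >> h.py <<'E'
def st():
    s=readout.observe(); R=np.array(s['ee_rot']); print('t',round(s['time'],2),'p',np.round(s['eef_pos'],4),'ang',np.degrees(np.arctan2(R[1,0],R[0,0])).round(2),'q',np.degrees(s['joint_positions']).round(0),'f',np.round(s['force'],1),'w',round(s['gripper_width'],4)); return s,R
def to(w,R=None):
    s=readout.observe();R=np.array(s['ee_rot']);d=R.T@(np.array(w)-s['eef_pos']);print('tool delta',d.round(4));return d
E
python3 - <<'E'
from h import *
s,R=st(); print(R.round(3)); to([.477,-.104,.162]); d=snap('wrist','w1.png')
E
```

```text
t 0.15 p [ 0.1524 -0.5283  0.2383] ang -73.91 q [-86.  22.  74.   0.  84. -12.] f [-1.1  0.8 -0.6] w 0.0883
[[ 0.277 -0.     0.961]
 [-0.961  0.001  0.277]
 [-0.001 -1.     0.   ]]
tool delta [-0.3176  0.0767  0.4294]
```

View pics/w1.png

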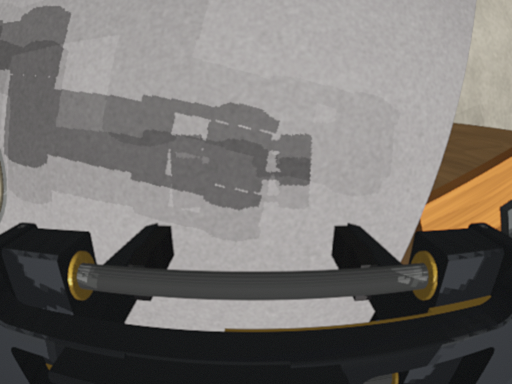

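>>> {"op": "carry_out", "data": {"increments": [{"dx": -0.0227, "dy": -0.0015, "dz": 0.0307, "yaw": 0, "claw": 0.088}, {"dx": -0.0227, "dy": -0.0015, "dz": 0.0307, "yaw": 0, "claw": 0.088}, {"dx": -0.0227, "dy": -0.0015, "dz": 0.0307, "yaw": 0, "claw": 0.088}, {"dx": -0.0227, "dy": -0.0015, "dz": 0.0307, "yaw": 0, "claw": 0.088}, {"dx": -0.0227, "dy": -0.0015, "dz": 0.0307, "yaw": 0, "claw": 0.088}, {"dx": -0.0227, "dy": -0.0015, "dz": 0.0307, "yaw": 0, "claw": 0.088}, {"dx": -0.0227, "dy": -0.0015, "dz": 0.0307, "yaw": 0, "claw": 0.088}]}}

```text
time: 0.9
eef_pos: [0.3155, -0.3148, 0.2493]
ee_rot: [[0.277, -0.0, 0.961], [-0.961, 0.0, 0.277], [-0.0, -1.0, 0.0]]
force: [-0.2, -0.3, 0.5]
gripper_width: 0.0881
```

>>> {"op": "carry_out", "data": {"increments": [{"dx": -0.0227, "dy": -0.0015, "dz": 0.0307, "yaw": 0, "claw": 0.088}, {"dx": -0.0227, "dy": -0.0015, "dz": 0.0307, "yaw": 0, "claw": 0.088}, {"dx": -0.0227, "dy": -0.0015, "dz": 0.0307, "yaw": 0, "claw": 0.088}, {"dx": -0.0227, "dy": -0.0015, "dz": 0.0307, "yaw": 0, "claw": 0.088}, {"dx": -0.0227, "dy": -0.0015, "dz": 0.0307, "yaw": 0, "claw": 0.088}, {"dx": -0.0227, "dy": -0.0015, "dz": 0.0307, "yaw": 0, "claw": 0.088}, {"dx": -0.0227, "dy": -0.0015, "dz": 0.0307, "yaw": 0, "claw": 0.088}]}}

```text
time: 1.6
eef_pos: [0.478, -0.1025, 0.2598]
ee_rot: [[0.277, -0.0, 0.961], [-0.961, 0.0, 0.277], [-0.0, -1.0, -0.0]]
force: [0.0, -0.2, 0.3]
gripper_width: 0.0878
```

>>> {"op": "carry_out", "data": {"increments": [{"dx": 0, "dy": 0, "dz": 0, "yaw": -8.5, "claw": 0.088}, {"dx": 0, "dy": 0, "dz": 0, "yaw": -8.5, "claw": 0.088}, {"dx": 0, "dy": 0, "dz": 0, "yaw": -8.5, "claw": 0.088}, {"dx": 0, "dy": 0, "dz": 0, "yaw": -8.5, "claw": 0.088}, {"dx": 0, "dy": 0, "dz": 0, "yaw": -8.5, "claw": 0.088}, {"dx": 0, "dy": 0, "dz": 0, "yaw": -8.5, "claw": 0.088}, {"dx": 0, "dy": 0, "dz": 0, "yaw": -8.5, "claw": 0.088}, {"dx": 0, "dy": 0, "dz": 0, "yaw": -8.5, "claw": 0.088}, {"dx": 0, "dy": 0, "dz": 0, "yaw": -8.5, "claw": 0.088}]}}

```text
time: 2.5
eef_pos: [0.4772, -0.1039, 0.2596]
ee_rot: [[0.999, -0.0, -0.051], [0.051, 0.0, 0.999], [-0.0, -1.0, 0.0]]
force: [0.1, -0.0, 0.4]
gripper_width: 0.0881
```

>>> {"op": "carry_out", "data": {"increments": [{"dx": 0, "dy": 0, "dz": 0, "yaw": -8.5, "claw": 0.088}, {"dx": 0, "dy": 0, "dz": 0, "yaw": -8.5, "claw": 0.088}, {"dx": 0, "dy": 0, "dz": 0, "yaw": -8.5, "claw": 0.088}, {"dx": 0, "dy": 0, "dz": 0, "yaw": -8.5, "claw": 0.088}, {"dx": 0, "dy": 0, "dz": 0, "yaw": -8.5, "claw": 0.088}, {"dx": 0, "dy": 0, "dz": 0, "yaw": -8.5, "claw": 0.088}, {"dx": 0, "dy": 0, "dz": 0, "yaw": -8.5, "claw": 0.088}, {"dx": 0, "dy": 0, "dz": 0, "yaw": -8.5, "claw": 0.088}, {"dx": 0, "dy": 0, "dz": 0, "yaw": -8.5, "claw": 0.088}, {"dx": 0, "dy": 0, "dz": 0, "yaw": 0, "claw": 0.088}]}}

```text
time: 3.5
eef_pos: [0.4772, -0.1039, 0.2596]
ee_rot: [[0.188, -0.0, -0.982], [0.982, 0.0, 0.188], [0.0, -1.0, 0.0]]
force: [-0.1, -0.1, -0.7]
gripper_width: 0.0882
```

```bash
python3 - <<'E'
from h import *
s,R=st(); print(R.round(3)); to([.477,-.104,.162]); d=snap('wrist','w2.png')
E
```

```text
t 3.5 p [ 0.4772 -0.1039  0.2596] ang 79.16 q [ -26.   15.   81.    0.   84. -105.] f [-0.1 -0.1 -0.7] w 0.0882
[[ 0.188 -0.    -0.982]
 [ 0.982  0.     0.188]
 [ 0.    -1.     0.   ]]
tool delta [-0.0001  0.0976  0.0002]
```

View pics/w2.png

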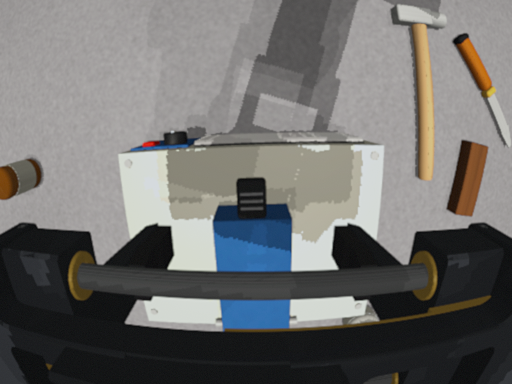

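```bash
cat >> h.py <<'E'
def wray(d,s,u,v):
    K=d['K'];a=np.array([u-K[0,2],v-K[1,2]]);r=np.hypot(*a);th=r/K[0,0]
    c=np.r_[a/r*np.sin(th),np.cos(th)];T=d['tool_from_camera'];R=np.array(s['ee_rot'])
    return np.array(s['eef_pos'])+R@T[:3,3],R@T[:3,:3]@c
def wonz(d,s,u,v,z):
    o,r=wray(d,s,u,v);return o+r*(z-o[2])/r[2]
E
python3 - <<'E'
from h import *
s=readout.observe();d=load('w2.png')
for n,u,v,z in [('lip tip L',237,180,.178),('lip tip R',265,179,.178),('lip root L',237,206,.178),('lip root R',265,205,.178),('cornerA',120,156,.135),('cornerB',382,145,.135),('hood L',215,207,.179),('hood R',291,206,.179)]: print(n,wonz(d,s,u,v,z).round(4))
E
```

```text
lip tip L [ 0.4612 -0.1123  0.178 ]
lip tip R [ 0.4647 -0.0906  0.178 ]
lip root L [ 0.4821 -0.1167  0.178 ]
lip root R [ 0.4856 -0.0945  0.178 ]
cornerA [ 0.4238 -0.2247  0.135 ]
cornerB [0.4624 0.0278 0.135 ]
hood L [ 0.4793 -0.1342  0.179 ]
hood R [ 0.4902 -0.0741  0.179 ]
```

>>> {"op": "carry_out", "data": {"increments": [{"dx": 0, "dy": 0.02, "dz": 0, "yaw": -2, "claw": 0.06}, {"dx": 0, "dy": 0.02, "dz": 0, "yaw": 0, "claw": 0.06}, {"dx": 0, "dy": 0.02, "dz": 0, "yaw": 0, "claw": 0.06}, {"dx": 0, "dy": 0.02, "dz": 0, "yaw": 0, "claw": 0.06}, {"dx": 0, "dy": 0.018, "dz": 0, "yaw": 0, "claw": 0.06}, {"dx": 0, "dy": 0, "dz": 0, "yaw": 0, "claw": 0.015}, {"dx": 0, "dy": 0, "dz": 0, "yaw": 0, "claw": 0.015}, {"dx": 0, "dy": 0, "dz": 0, "yaw": 0, "claw": 0.015}, {"dx": 0, "dy": 0, "dz": 0, "yaw": 0, "claw": 0.015}, {"dx": 0, "dy": 0, "dz": 0, "yaw": 0, "claw": 0.015}]}}

```text
time: 4.55
eef_pos: [0.4774, -0.1049, 0.1624]
ee_rot: [[0.155, 0.001, -0.988], [0.988, -0.003, 0.155], [-0.003, -1.0, -0.001]]
force: [-2.7, -2.7, 1.1]
gripper_width: 0.0236
```

```bash
python3 - <<'E'
from h import *
s,R=st(); d=snap('wrist','w3.png')
E
```

```text
t 4.55 p [ 0.4774 -0.1049  0.1624] ang 81.08 q [ -26.   20.   91.   -0.   69. -107.] f [-2.7 -2.7  1.1] w 0.0236
```

View pics/w3.png

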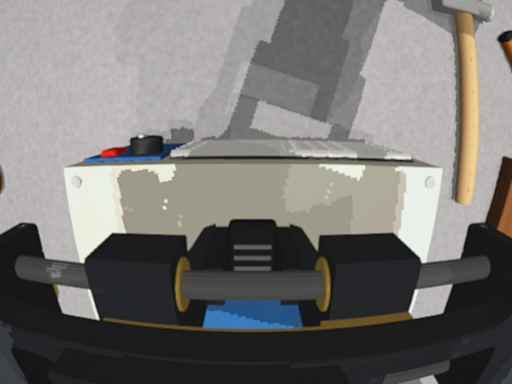

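```bash
python3 - <<'E'
import numpy as np
R=np.hypot(.163,.038);p=np.arctan2(.038,.163)
th=np.radians(np.arange(0,97,6));x=-R*np.cos(p+th);z=R*np.sin(p+th)
for a,b,t in zip(np.diff(x),np.diff(z),th[1:]):print(round(t,2),'dz',round(-a,4),'dy',round(-b,4))
E
```

```text
0.1 dz -0.0049 dy -0.0168
0.21 dz -0.0066 dy -0.0162
0.31 dz -0.0083 dy -0.0155
0.42 dz -0.0098 dy -0.0145
0.52 dz -0.0113 dy -0.0134
0.63 dz -0.0126 dy -0.0121
0.73 dz -0.0138 dy -0.0108
0.84 dz -0.0149 dy -0.0093
0.94 dz -0.0158 dy -0.0076
1.05 dz -0.0165 dy -0.006
1.15 dz -0.017 dy -0.0042
1.26 dz -0.0174 dy -0.0024
1.36 dz -0.0175 dy -0.0006
1.47 dz -0.0175 dy 0.0013
1.57 dz -0.0172 dy 0.0031
1.68 dz -0.0168 dy 0.0049
```

>>> {"op": "carry_out", "data": {"increments": [{"dx": 0, "dy": -0.0168, "dz": -0.0049, "yaw": 0, "claw": 0.015}, {"dx": 0, "dy": -0.0162, "dz": -0.0066, "yaw": 0, "claw": 0.015}, {"dx": 0, "dy": -0.0155, "dz": -0.0083, "yaw": 0, "claw": 0.015}, {"dx": 0, "dy": -0.0145, "dz": -0.0098, "yaw": 0, "claw": 0.015}, {"dx": 0, "dy": -0.0134, "dz": -0.0113, "yaw": 0, "claw": 0.015}]}}

```text
time: 5.1
eef_pos: [0.5182, -0.1113, 0.2386]
ee_rot: [[0.156, 0.0, -0.988], [0.988, -0.002, 0.156], [-0.002, -1.0, -0.001]]
force: [6.4, -6.7, -9.9]
gripper_width: 0.0235
```

>>> {"op": "carry_out", "data": {"increments": [{"dx": 0, "dy": -0.0121, "dz": -0.0126, "yaw": 0, "claw": 0.015}, {"dx": 0, "dy": -0.0108, "dz": -0.0138, "yaw": 0, "claw": 0.015}, {"dx": 0, "dy": -0.0093, "dz": -0.0149, "yaw": 0, "claw": 0.015}, {"dx": 0, "dy": -0.0076, "dz": -0.0158, "yaw": 0, "claw": 0.015}, {"dx": 0, "dy": -0.006, "dz": -0.0165, "yaw": 0, "claw": 0.015}]}}

```text
time: 5.6
eef_pos: [0.5904, -0.1227, 0.2831]
ee_rot: [[0.156, -0.003, -0.988], [0.988, -0.001, 0.156], [-0.001, -1.0, 0.003]]
force: [-0.0, -5.5, -10.7]
gripper_width: 0.0234
```

```bash
python3 - <<'E'
from h import *
s,R=st(); d=snap('scene','s4.png')
a=cv2.imread('pics/s4.png')[60:240,150:350];cv2.imwrite('pics/s4c.png',cv2.resize(a,(660,594)))
E
```

```text
t 5.6 p [ 0.5904 -0.1227  0.2831] ang 81.0 q [ -23.   26.   60.   -0.   94. -104.] f [ -0.   -5.5 -10.7] w 0.0234
```

View pics/s4c.png

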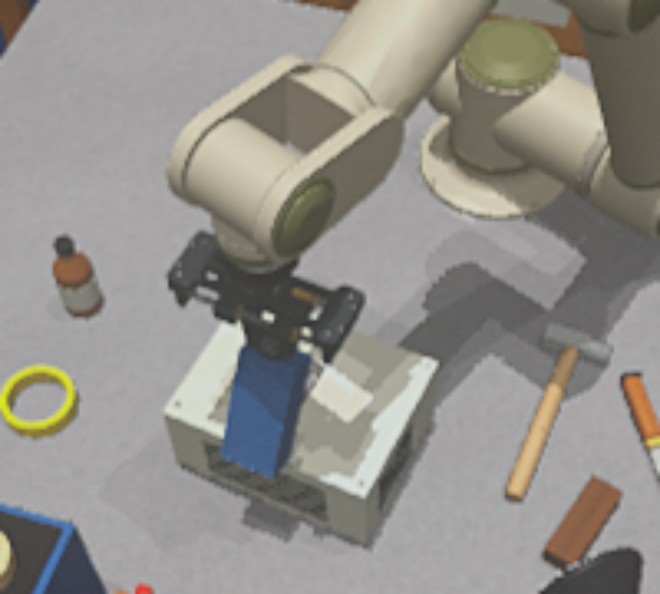

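>>> {"op": "carry_out", "data": {"increments": [{"dx": 0, "dy": -0.0042, "dz": -0.017, "yaw": 0, "claw": 0.015}, {"dx": 0, "dy": -0.0024, "dz": -0.0174, "yaw": 0, "claw": 0.015}, {"dx": 0, "dy": -0.0006, "dz": -0.0175, "yaw": 0, "claw": 0.015}, {"dx": 0, "dy": 0.0013, "dz": -0.0175, "yaw": 0, "claw": 0.015}, {"dx": 0, "dy": 0.0031, "dz": -0.0172, "yaw": 0, "claw": 0.015}]}}

```text
time: 6.15
eef_pos: [0.6756, -0.1363, 0.2852]
ee_rot: [[0.157, -0.005, -0.988], [0.988, -0.0, 0.157], [-0.001, -1.0, 0.005]]
force: [-4.6, -5.3, -7.9]
gripper_width: 0.0238
```

```bash
python3 - <<'E'
from h import *
s,R=st(); d=snap('scene','s5.png')
a=cv2.imread('pics/s5.png')[60:240,150:350];cv2.imwrite('pics/s5c.png',cv2.resize(a,(660,594)))
E
```

```text
t 6.15 p [ 0.6756 -0.1363  0.2852] ang 80.97 q [ -21.   36.   42.   -0.  102. -102.] f [-4.6 -5.3 -7.9] w 0.0238
```

View pics/s5c.png

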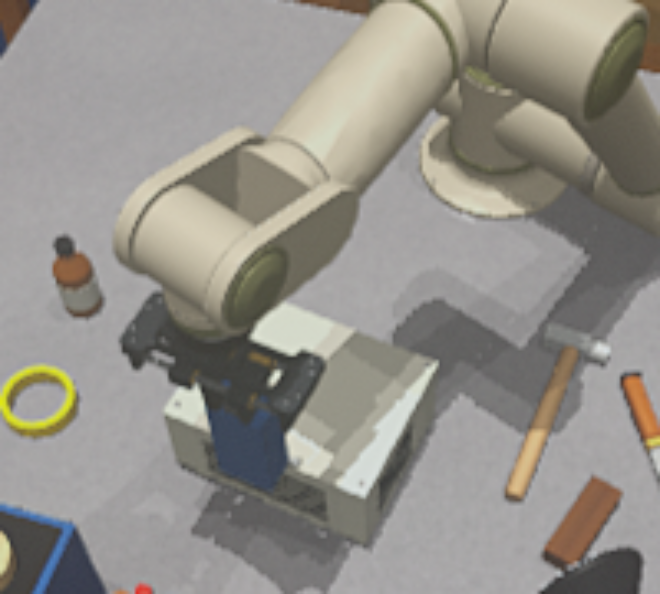

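>>> {"op": "carry_out", "data": {"increments": [{"dx": 0, "dy": 0.003, "dz": -0.01, "yaw": 0, "claw": 0.015}, {"dx": 0, "dy": 0, "dz": 0, "yaw": 0, "claw": 0.06}, {"dx": 0, "dy": 0, "dz": 0, "yaw": 0, "claw": 0.06}, {"dx": 0, "dy": 0, "dz": 0, "yaw": 0, "claw": 0.06}, {"dx": 0, "dy": 0, "dz": 0, "yaw": 0, "claw": 0.06}, {"dx": 0, "dy": -0.02, "dz": 0, "yaw": 0, "claw": 0.06}, {"dx": 0, "dy": -0.025, "dz": 0, "yaw": 0, "claw": 0.06}, {"dx": 0, "dy": -0.025, "dz": 0, "yaw": 0, "claw": 0.06}, {"dx": 0, "dy": 0, "dz": 0.03, "yaw": 0, "claw": 0.06}, {"dx": 0, "dy": 0, "dz": 0.03, "yaw": 0, "claw": 0.06}]}}

```text
time: 7.2
eef_pos: [0.6262, -0.1273, 0.3542]
ee_rot: [[0.155, 0.002, -0.988], [0.988, -0.001, 0.155], [-0.0, -1.0, -0.002]]
force: [0.2, -1.0, 0.4]
gripper_width: 0.06
```

>>> {"op": "carry_out", "data": {"increments": [{"dx": 0, "dy": 0, "dz": 0.033, "yaw": 0, "claw": 0.06}, {"dx": 0, "dy": 0, "dz": 0.033, "yaw": 0, "claw": 0.06}, {"dx": 0, "dy": 0, "dz": 0, "yaw": 0, "claw": 0.06}]}}

```text
time: 7.5
eef_pos: [0.5583, -0.116, 0.3555]
ee_rot: [[0.155, 0.001, -0.988], [0.988, -0.0, 0.155], [-0.0, -1.0, -0.001]]
force: [-0.1, -1.0, 0.6]
gripper_width: 0.0598
```

```bash
python3 - <<'E'
from h import *
s,R=st(); d=snap('wrist','w6.png')
d=snap('scene','s6.png')
a=cv2.imread('pics/s6.png')[60:240,150:350];cv2.imwrite('pics/s6c.png',cv2.resize(a,(660,594)))
E
```

```text
t 7.5 p [ 0.5583 -0.116   0.3555] ang 81.08 q [ -24.   21.   57.   -0.  102. -105.] f [-0.1 -1.   0.6] w 0.0598
```

View pics/s6c.png

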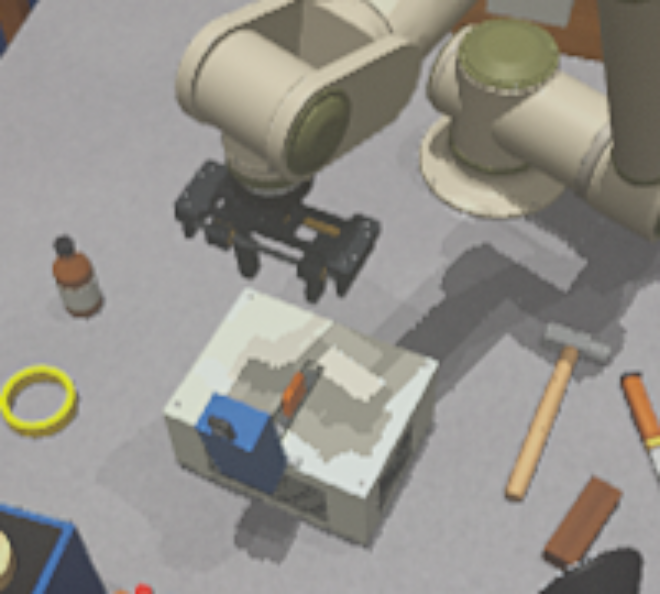

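View pics/w6.png

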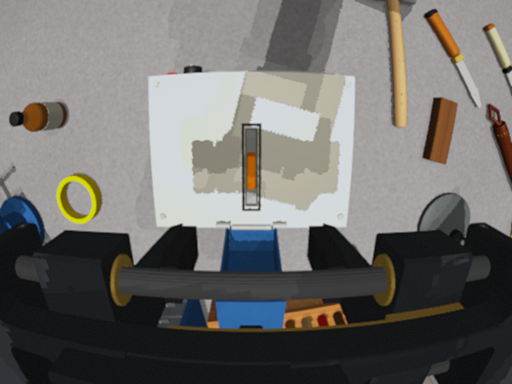

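```bash
python3 - <<'E'
from h import *
s=readout.observe();d=load('w6.png');img=d['img']
h=cv2.cvtColor(img,cv2.COLOR_RGB2HSV);m=cv2.inRange(h,(5,150,120),(20,255,255));m[:110]=0;m[215:]=0;m[:,:230]=0;m[:,275:]=0
c=max(cv2.findContours(m,0,2)[0],key=cv2.contourArea);print(cv2.boundingRect(c))
x,y,w,hh=cv2.boundingRect(c)
for v in range(y-1,y+hh+1,4): print(v,np.where(m[v])[0].tolist(), img[v,252])
for v in (y,y+hh): print(wonz(d,s,x+w/2-.5,v,.166).round(4))
print('slot',[wonz(d,s,*p,.135).round(4) for p in[(251.5,125),(251.5,210)]])
p=wonz(d,s,252,170,.166); 
to([.560,-.117,.135])
E
```

```text
(247, 155, 9, 35)
154 [] [118  56   0]
158 [247, 248, 249, 250, 251, 252, 253, 254, 255] [176  93   0]
162 [247, 248, 249, 250, 251, 252, 253, 254, 255] [176  93   0]
166 [247, 248, 249, 250, 251, 252, 253, 254, 255] [176  93   0]
170 [247, 248, 249, 250, 251, 252, 253, 254, 255] [176  93   0]
174 [247, 248, 249, 250, 251, 252, 253, 254, 255] [175  91   0]
178 [247, 248, 249, 250, 251, 252, 253, 254, 255] [203 114   0]
182 [247, 248, 249, 250, 251, 252, 253, 254, 255] [203 113   0]
186 [247, 248, 249, 250, 251, 252, 253, 254, 255] [201 111   0]
190 [] [117 102 100]
[ 0.5429 -0.1151  0.166 ]
[ 0.5834 -0.1214  0.166 ]
slot [array([ 0.5106, -0.1095,  0.135 ]), array([ 0.6181, -0.1264,  0.135 ])]
tool delta [-1.000e-04  2.198e-01  1.500e-03]
```

>>> {"op": "carry_out", "data": {"increments": [{"dx": 0, "dy": 0.03, "dz": -0.004, "yaw": 0, "claw": 0.05}, {"dx": 0, "dy": 0.03, "dz": 0, "yaw": 0, "claw": 0.05}, {"dx": 0, "dy": 0.03, "dz": 0, "yaw": 0, "claw": 0.05}, {"dx": 0, "dy": 0.03, "dz": 0, "yaw": 0, "claw": 0.05}, {"dx": 0, "dy": 0.03, "dz": 0, "yaw": 0, "claw": 0.05}, {"dx": 0, "dy": 0.03, "dz": 0, "yaw": 0, "claw": 0.05}, {"dx": 0, "dy": 0.02, "dz": 0, "yaw": 0, "claw": 0.05}, {"dx": 0, "dy": 0.0145, "dz": 0, "yaw": 0, "claw": 0.05}, {"dx": 0, "dy": 0, "dz": 0, "yaw": 0, "claw": 0.05}]}}

```text
time: 8.5
eef_pos: [0.5658, -0.1178, 0.1373]
ee_rot: [[0.155, -0.002, -0.988], [0.988, 0.001, 0.155], [0.001, -1.0, 0.003]]
force: [-0.2, -0.3, 0.3]
gripper_width: 0.0501
```

```bash
python3 - <<'E'
from h import *
s,R=st(); d=snap('wrist','w7.png')
E
```

```text
t 8.5 p [ 0.5658 -0.1178  0.1373] ang 81.09 q [ -23.   30.   79.    0.   72. -105.] f [-0.2 -0.3  0.3] w 0.0501
```

View pics/w7.png

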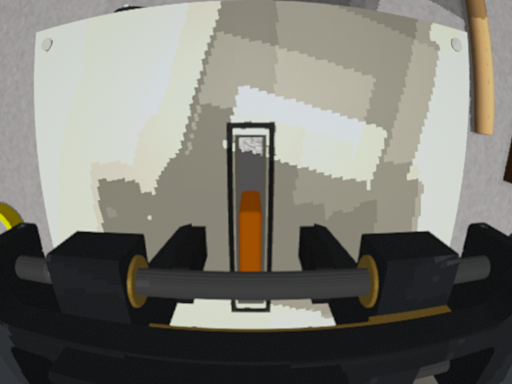

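>>> {"op": "carry_out", "data": {"increments": [{"dx": 0, "dy": -0.003, "dz": 0, "yaw": 0, "claw": 0.05}, {"dx": 0, "dy": 0, "dz": 0, "yaw": 0, "claw": 0.0}, {"dx": 0, "dy": 0, "dz": 0, "yaw": 0, "claw": 0.0}, {"dx": 0, "dy": 0, "dz": 0, "yaw": 0, "claw": 0.0}, {"dx": 0, "dy": 0, "dz": 0, "yaw": 0, "claw": 0.0}, {"dx": 0, "dy": 0, "dz": 0, "yaw": 0, "claw": 0.0}, {"dx": 0, "dy": 0, "dz": 0, "yaw": 0, "claw": 0.0}]}}

```text
time: 9.25
eef_pos: [0.5653, -0.1177, 0.1423]
ee_rot: [[0.155, 0.0, -0.988], [0.988, 0.0, 0.155], [0.0, -1.0, 0.0]]
force: [0.6, 0.3, 0.4]
gripper_width: 0.0097
```

>>> {"op": "carry_out", "data": {"increments": [{"dx": 0, "dy": -0.005, "dz": 0, "yaw": 0, "claw": 0.0}, {"dx": 0, "dy": -0.01, "dz": 0, "yaw": 0, "claw": 0.0}, {"dx": 0, "dy": -0.01, "dz": 0, "yaw": 0, "claw": 0.0}, {"dx": 0, "dy": 0, "dz": 0, "yaw": 0, "claw": 0.0}]}}

```text
time: 9.65
eef_pos: [0.566, -0.1181, 0.1692]
ee_rot: [[0.155, 0.003, -0.988], [0.988, -0.001, 0.155], [-0.001, -1.0, -0.003]]
force: [-0.4, 0.6, -1.8]
gripper_width: 0.0095
```

>>> {"op": "carry_out", "data": {"increments": [{"dx": 0, "dy": -0.016, "dz": 0, "yaw": 0, "claw": 0.0}, {"dx": 0, "dy": -0.02, "dz": 0, "yaw": 0, "claw": 0.0}, {"dx": 0, "dy": -0.02, "dz": 0, "yaw": 0, "claw": 0.0}, {"dx": 0, "dy": -0.02, "dz": 0, "yaw": 0, "claw": 0.0}, {"dx": 0, "dy": -0.02, "dz": 0, "yaw": 0, "claw": 0.0}, {"dx": 0, "dy": -0.02, "dz": 0, "yaw": 0, "claw": 0.0}, {"dx": 0, "dy": -0.013, "dz": 0, "yaw": 0, "claw": 0.0}, {"dx": 0, "dy": 0, "dz": 0, "yaw": 0, "claw": 0.0}]}}

```text
time: 10.45
eef_pos: [0.5657, -0.1179, 0.298]
ee_rot: [[0.155, 0.003, -0.988], [0.988, -0.001, 0.155], [-0.001, -1.0, -0.003]]
force: [0.4, 0.4, -1.2]
gripper_width: 0.0096
```

```bash
python3 - <<'E'
from h import *
s,R=st(); d=snap('wrist','w8.png')
d=snap('scene','s8.png');d=snap('top','t8.png')
a=cv2.imread('pics/s8.png')[60:240,150:350];cv2.imwrite('pics/s8c.png',cv2.resize(a,(660,594)))
E
```

```text
t 10.45 p [ 0.5657 -0.1179  0.298 ] ang 81.09 q [ -24.   23.   63.   -0.   94. -105.] f [ 0.4  0.4 -1.2] w 0.0096
```

View pics/s8c.png

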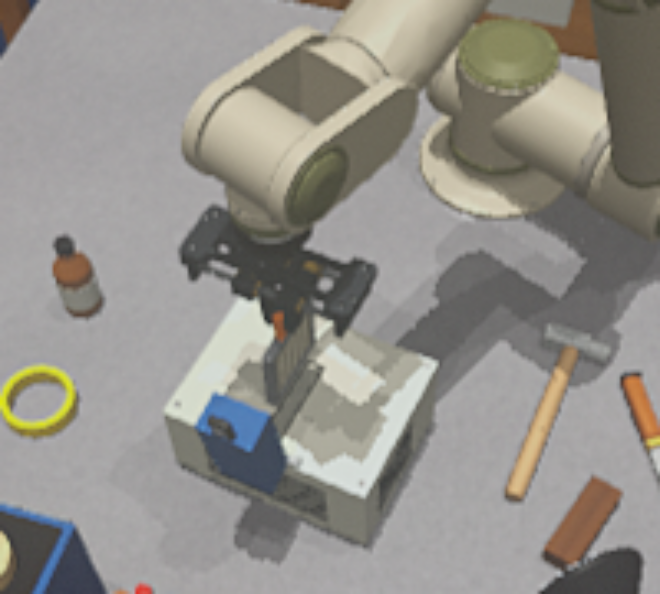

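View pics/w8.png

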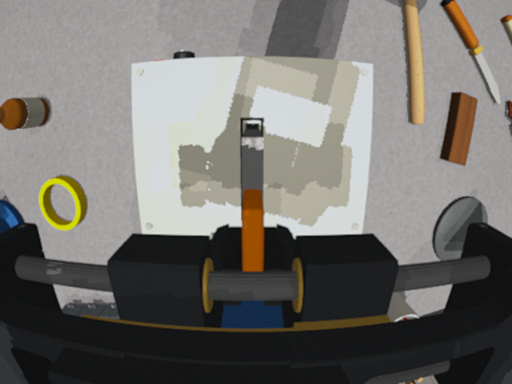

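>>> {"op": "carry_out", "data": {"increments": [{"dx": 0, "dy": 0, "dz": 0, "yaw": 4, "claw": 0.0}, {"dx": 0, "dy": 0, "dz": 0, "yaw": 6, "claw": 0.0}, {"dx": 0, "dy": 0, "dz": 0, "yaw": 7, "claw": 0.0}, {"dx": 0, "dy": 0, "dz": 0, "yaw": 7, "claw": 0.0}, {"dx": 0, "dy": 0, "dz": 0, "yaw": 7, "claw": 0.0}, {"dx": 0, "dy": 0, "dz": 0, "yaw": 6, "claw": 0.0}, {"dx": 0, "dy": 0, "dz": 0, "yaw": 4, "claw": 0.0}, {"dx": 0, "dy": 0, "dz": 0, "yaw": 0, "claw": 0.0}]}}

```text
time: 11.4
eef_pos: [0.5651, -0.1177, 0.2952]
ee_rot: [[0.765, -0.002, -0.644], [0.644, 0.001, 0.765], [-0.001, -1.0, 0.002]]
force: [-1.1, -0.3, -1.8]
gripper_width: 0.01
```

>>> {"op": "carry_out", "data": {"increments": [{"dx": 0.01, "dy": 0, "dz": 0.0066, "yaw": 0, "claw": 0.0}, {"dx": 0.0176, "dy": 0, "dz": 0.0117, "yaw": 0, "claw": 0.0}, {"dx": 0.0176, "dy": 0, "dz": 0.0117, "yaw": 0, "claw": 0.0}, {"dx": 0.0176, "dy": 0, "dz": 0.0117, "yaw": 0, "claw": 0.0}, {"dx": 0.0176, "dy": 0, "dz": 0.0117, "yaw": 0, "claw": 0.0}, {"dx": 0.0176, "dy": 0, "dz": 0.0117, "yaw": 0, "claw": 0.0}, {"dx": 0.0176, "dy": 0, "dz": 0.0117, "yaw": 0, "claw": 0.0}, {"dx": 0.0176, "dy": 0, "dz": 0.0117, "yaw": 0, "claw": 0.0}, {"dx": 0.01, "dy": 0, "dz": 0.0066, "yaw": 0, "claw": 0.0}, {"dx": 0, "dy": 0, "dz": 0, "yaw": 0, "claw": 0.0}]}}

```text
time: 12.4
eef_pos: [0.6137, 0.0488, 0.2959]
ee_rot: [[0.763, -0.001, -0.646], [0.646, 0.0, 0.763], [-0.0, -1.0, 0.001]]
force: [0.4, -0.1, -1.5]
gripper_width: 0.0099
```

```bash
python3 - <<'E'
from h import *
s,R=st(); to([.65,.166,.298]);d=snap('wrist','w9.png');d=snap('scene','s9.png');d=snap('top','t9.png')
E
```

```text
t 12.4 p [0.6137 0.0488 0.2959] ang 40.26 q [ -6.  27.  56.   0.  97. -47.] f [ 0.4 -0.1 -1.5] w 0.0099
tool delta [ 0.1034 -0.0021  0.066 ]
```

View pics/w9.png

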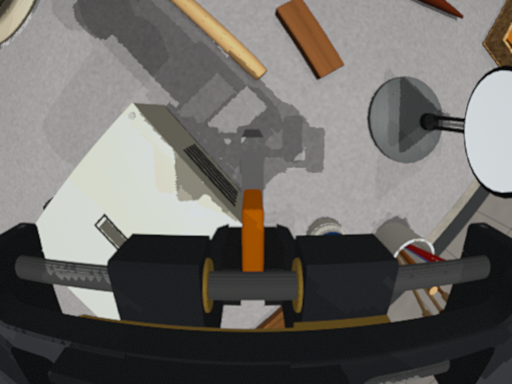

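View pics/s9.png

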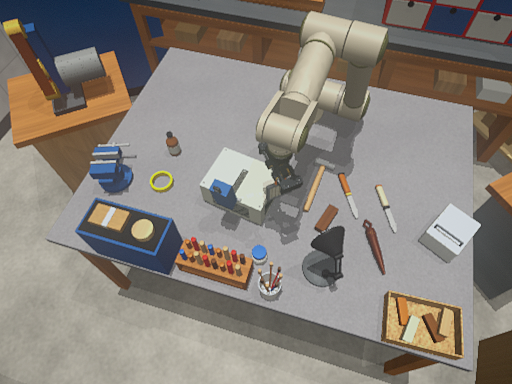

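View pics/t9.png

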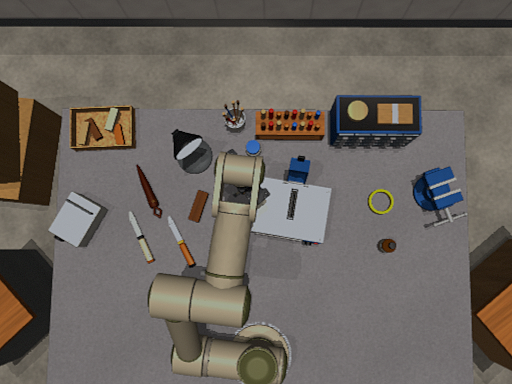

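```bash
python3 - <<'E'
from h import *
s=readout.observe();d=load('w9.png')
for n,p,z in [('foot',(405,118.5),.012),('footT',(405,76),.012),('footB',(405,161),.012),('footL',(369,118),.012),('footR',(441,120),.012),('faceT',(503,67),.24),('faceB',(503,197),.24),('lower edge',(464,130),.186)]: print(n,wonz(d,s,*p,z).round(4))
E
python3 -c "
import cv2;a=cv2.imread('pics/w9.png')[40:220,332:512];cv2.imwrite('pics/w9c.png',cv2.resize(a,(594,594)))"
```

```text
foot [0.7526 0.2544 0.012 ]
footT [0.7078 0.305  0.012 ]
footB [0.8004 0.2061 0.012 ]
footL [0.7066 0.2108 0.012 ]
footR [0.8055 0.3041 0.012 ]
faceT [0.702  0.2855 0.24  ]
faceB [0.7902 0.2048 0.24  ]
lower edge [0.7401 0.2361 0.186 ]
```

View pics/w9c.png

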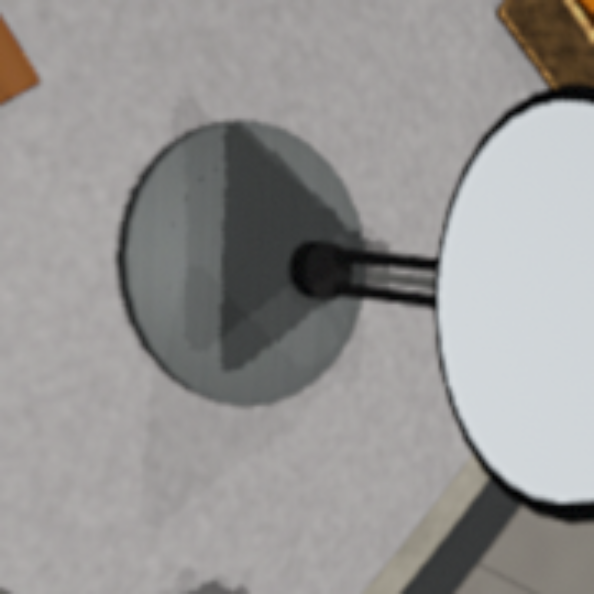

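```bash
python3 - <<'E'
from h import *
t=load('top0.png');a=onz(t,175,131.75,.24);b=onz(t,188.6,148.6,.24);print(a,b,np.degrees(np.arctan2(*(a-b)[[1,0]])))
s=readout.observe();d=load('w9.png');o,f=wonz(d,s,429,121,.02),np.array([.755,.256,.02]);print(o,np.degrees(np.arctan2(*(o-f)[[1,0]])))
to([.647,.162,.298])
E
```

```text
[0.79840362 0.29324201 0.24      ] [0.73927787 0.24444429 0.24      ] 39.53356958467323
[0.78469372 0.28131325 0.02      ] 40.44686409155044
tool delta [ 0.0999 -0.0019  0.0667]
```

Lamp yaw of about 40° is confirmed by three independent cues. Moving on to the final pose.

>>> {"op": "carry_out", "data": {"increments": [{"dx": 0.008, "dy": 0, "dz": 0.0055, "yaw": 0, "claw": 0.0}, {"dx": 0.015, "dy": -0.001, "dz": 0.01, "yaw": 0, "claw": 0.0}, {"dx": 0.015, "dy": -0.001, "dz": 0.01, "yaw": 0, "claw": 0.0}, {"dx": 0.015, "dy": 0, "dz": 0.01, "yaw": 0, "claw": 0.0}, {"dx": 0.015, "dy": 0, "dz": 0.01, "yaw": 0, "claw": 0.0}, {"dx": 0.015, "dy": 0, "dz": 0.01, "yaw": 0, "claw": 0.0}, {"dx": 0.01, "dy": 0, "dz": 0.0065, "yaw": 0, "claw": 0.0}, {"dx": 0.006, "dy": 0, "dz": 0.004, "yaw": 0, "claw": 0.0}, {"dx": 0, "dy": 0, "dz": 0, "yaw": 0, "claw": 0.0}, {"dx": 0, "dy": 0, "dz": 0, "yaw": 0, "claw": 0.0}]}}

```text
time: 13.55
eef_pos: [0.6469, 0.1612, 0.2982]
ee_rot: [[0.765, -0.0, -0.644], [0.644, -0.0, 0.765], [-0.0, -1.0, -0.0]]
force: [0.4, -0.3, -2.3]
gripper_width: 0.0095
```

```bash
python3 - <<'E'
from h import *
s,R=st();d=snap('wrist','w10.png');d=snap('scene','s10.png');d=snap('top','t10.png')
a=cv2.imread('pics/s10.png')[150:290,190:370];b=cv2.imread('pics/t10.png')[90:230,150:330]
cv2.imwrite('pics/st10.png',cv2.hconcat([cv2.resize(x,(400,311),interpolation=cv2.INTER_CUBIC) for x in(a,b)]))
E
```

```text
t 13.55 p [0.6469 0.1612 0.2982] ang 40.08 q [  4.  33.  46.  -0. 101. -36.] f [ 0.4 -0.3 -2.3] w 0.0095
```

View pics/w10.png

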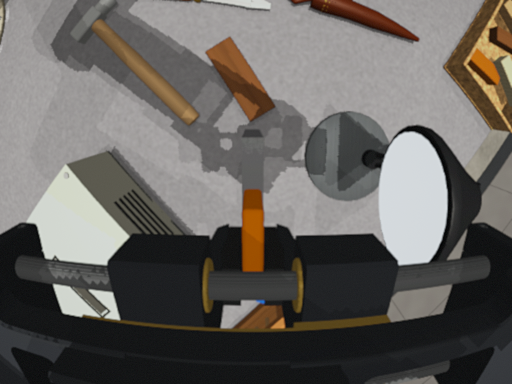

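View pics/st10.png

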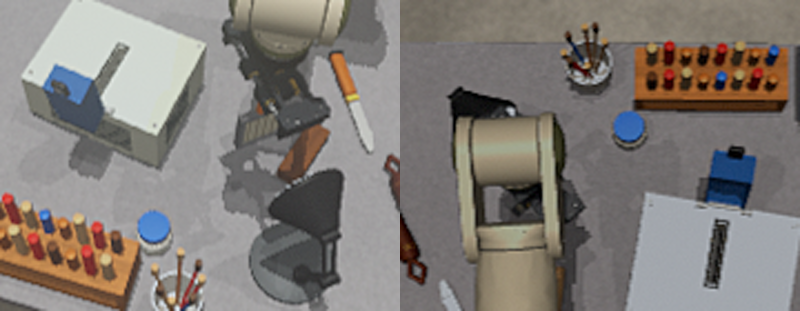

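```bash
python3 - <<'E'
from h import *
s,R=st();d=load('w10.png');h=cv2.cvtColor(d['img'],cv2.COLOR_RGB2HSV)
m=((h[...,2]>185)&(h[...,1]<30)).astype(np.uint8)*255;m[:,:372]=0;m[:,455:]=0;m[:115]=0;m[260:]=0
c=max(cv2.findContours(m,0,1)[0],key=cv2.contourArea);P=c[:,0];e=cv2.fitEllipse(c);print(e)
def p(u,v,z):return wonz(d,s,u,v,z)
print('centre',p(*e[0],.24))
# intersect all contour rays with vertical plane, yaw 40, through estimated face
for yaw in (36,40,44):
  n=np.array([np.cos(np.radians(yaw)),np.sin(np.radians(yaw)),0]);yl=np.array([-n[1],n[0],0])
  for f in ([.737,.241,.24],):
    X=[]
    for u,v in P:
        o,r=wray(d,s,u,v);X.append(o+r*(n@(np.array(f)-o))/(n@r))
    X=np.array(X);q=np.c_[(X-f)@yl,X[:,2]].astype(np.float32);(cx,cz),(a,b),an=cv2.fitEllipse(q.reshape(-1,1,2));print(yaw,'lat',round(cx,4),'z',round(cz,4),'axes',round(a,4),round(b,4),round(an,1))
n=R[:,0];print('tcp to face',(np.array([.737,.241,.24])-s['eef_pos'])@R)
E
```

```text
t 13.7 p [0.6469 0.1608 0.2984] ang 40.04 q [  4.  33.  46.  -0. 101. -36.] f [-0.5 -1.2 -1.4] w 0.0097
((412.023193359375, 198.51885986328125), (68.17597198486328, 131.4620819091797), 178.8332061767578)
centre [0.74090287 0.24772349 0.24      ]
36 lat 0.0048 z 0.2418 axes 0.0972 0.11 20.4
40 lat 0.0035 z 0.2423 axes 0.1013 0.1083 167.4
44 lat 0.002 z 0.2425 axes 0.0989 0.1148 141.5
tcp to face [0.12060431 0.05844325 0.00342657]
```

>>> {"op": "carry_out", "data": {"increments": [{"dx": 0.001, "dy": 0, "dz": 0.002, "yaw": 0, "claw": 0.0}, {"dx": 0.001, "dy": 0, "dz": 0.002, "yaw": 0, "claw": 0.0}, {"dx": 0, "dy": 0, "dz": 0, "yaw": 0, "claw": 0.0}, {"dx": 0, "dy": 0, "dz": 0, "yaw": 0, "claw": 0.0}, {"dx": 0, "dy": 0, "dz": 0, "yaw": 0, "claw": 0.0}, {"dx": 0, "dy": 0, "dz": 0, "yaw": 0, "claw": 0.0}, {"dx": 0, "dy": 0, "dz": 0, "yaw": 0, "claw": 0.0}, {"dx": 0, "dy": 0, "dz": 0, "yaw": 0, "claw": 0.0}]}}

```text
time: 14.5
eef_pos: [0.6459, 0.1658, 0.2983]
ee_rot: [[0.765, 0.0, -0.644], [0.644, -0.0, 0.765], [0.0, -1.0, -0.0]]
force: [-0.7, 0.3, -0.9]
gripper_width: 0.0096
```

```bash
python3 - <<'E'
from h import *
s,R=st();print(np.round(s['joint_velocities'],4));ticket.job_done()
E
```

```text
t 14.5 p [0.6459 0.1658 0.2983] ang 40.09 q [  4.  33.  46.  -0. 101. -36.] f [-0.7  0.3 -0.9] w 0.0096
[ 0.0003  0.0002 -0.0002  0.0018  0.0007  0.0014]
the job is handed in; nothing more can be done
```

I opened the flap by its lip and let it drop back onto its stop. Then I drew the cassette out by the orange tab, turned it, and held it in front of the lamp. I handed the job in at 14.5 s; the system reports no verdict.

**Cassette position:** By my estimates the centre is about 12 cm in front of the light face. It is within about 5 mm of the middle sideways and about 2 mm in height.

**Orientation:** The broad face is square to the light to within about 1°. I got the lamp's direction as about 40° from three cues: the light face, the lamp's cone and its arm. Uprightness I judged by eye from the pictures and did not measure.

**Grip and flap:** The arm was still, and the finger opening was 9.6 mm on the 10 mm tab. The last pictures before a final 4 mm nudge showed the flap open. They showed no contact with the lamp, and the other things I could see had not moved.

**Disagreements:**
- My estimates of the light face's centre from the top and wrist cameras differed by about 1 cm; I used a value in between.
- A first rough wrist reading gave about 47° for the lamp's direction. The edge of the face was cut off in that picture, and later fits pointed back to 40°.

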